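Hang the tile cutters on the hook, largest first

TASK

Tidy the tile cutters: of the three oblong steel cutters with arched handles, hang the largest by its handle on the hook first, at the back near the post, then hang the middle one on the same hook in front of it. Leave the smallest where it stands, and leave both hanging still and released.

Things in the scene. Friction and masses are not known exactly. Their poses are not given: they have to be found in the camera images.
- hook: fixed stand: wood foot 150 x 160 x 14 mm, dark post (18 mm thick, 180 mm high), level steel arm 8 mm thick from the post's top along -x (towards the robot), upper side z = 180 mm, level to x = -125 mm, its upturned end to x = -137, top z = 192 mm. Origin: on the bench under the post's axis, z up; arm at y = 0. A cutter hung on it has its origin at z = 100 mm.
- cutter_large: largest of three steel tile cutters: 124 (y) x 30 (x) x 32 mm body, flat top; on it an arched strap handle, 14 mm wide, in the yz plane: legs' flat outer faces 60 mm apart, upright z = 32 to 66 mm, then sloping to a flat top, underside z = 80, upper side 84 mm. Opening 52 wide, 48 high, through along x. Handles alike. Origin: underside centre, z up; half-turn symmetric. About 0.3 kg.
- cutter_middle: middle of three steel tile cutters: 94 (y) x 30 (x) x 32 mm body, flat top; on it an arched strap handle, 14 mm wide, in the yz plane: legs' flat outer faces 60 mm apart, upright z = 32 to 66 mm, then sloping to a flat top, underside z = 80, upper side 84 mm. Opening 52 wide, 48 high, through along x. Handles alike. Origin: underside centre, z up; half-turn symmetric. About 0.24 kg.
- cutter_small: smallest of three steel tile cutters: 66 (y) x 30 (x) x 32 mm body, flat top; on it an arched strap handle, 14 mm wide, in the yz plane: legs' flat outer faces 60 mm apart, upright z = 32 to 66 mm, then sloping to a flat top, underside z = 80, upper side 84 mm. Opening 52 wide, 48 high, through along x. Handles alike. Origin: underside centre, z up; half-turn symmetric. About 0.18 kg; to be left alone.
There are look-alikes about, which are no part of the job. What is shaped like the cutter_large but blue or pink is not meant.

How it is judged (in metres and radians):
On the way, in this order (a step that is already met when the one before it is completed fails the run):
1. the largest cutter hangs on the hook, released (x of cutter_large in the frame of hook between -0.125 and -0.01 m and y of cutter_large in the frame of hook between -0.035 and 0.035 m and z of cutter_large in the frame of hook between 0.08 and 0.112 m and angle between cutter_large's own z axis and vertical below 0.35 rad and contact force between cutter_large and hook above 0.2 N and contact force between the fingers and cutter_large below 0.05 N), for 0.2 s.
2. the middle cutter hangs on the hook too, released (x of cutter_middle in the frame of hook between -0.125 and -0.01 m and y of cutter_middle in the frame of hook between -0.035 and 0.035 m and z of cutter_middle in the frame of hook between 0.08 and 0.112 m and angle between cutter_middle's own z axis and vertical below 0.35 rad and contact force between cutter_middle and hook above 0.2 N and contact force between the fingers and cutter_middle below 0.05 N), for 0.2 s.
At the end, for the whole second after the job is handed in: Both cutters hang released on the hook's arm: origins 10 to 125 mm from the post along it, within 35 mm sideways, 80 to 112 mm above the bench, tilted under 20 degrees, at rest; the largest nearer the post than the middle one; the smallest upright, within 30 mm of its start (all of step 1 and all of step 2 and ((x of cutter_large in the frame of hook above -0.03 m and x of cutter_middle in the frame of hook below -0.03 m) or (x of cutter_large in the frame of hook above -0.04 m and x of cutter_middle in the frame of hook below -0.04 m) or (x of cutter_large in the frame of hook above -0.05 m and x of cutter_middle in the frame of hook below -0.05 m) or (x of cutter_large in the frame of hook above -0.06 m and x of cutter_middle in the frame of hook below -0.06 m) or (x of cutter_large in the frame of hook above -0.07 m and x of cutter_middle in the frame of hook below -0.07 m) or (x of cutter_large in the frame of hook above -0.08 m and x of cutter_middle in the frame of hook below -0.08 m) or (x of cutter_large in the frame of hook above -0.09 m and x of cutter_middle in the frame of hook below -0.09 m) or (x of cutter_large in the frame of hook above -0.1 m and x of cutter_middle in the frame of hook below -0.1 m) or (x of cutter_large in the frame of hook above -0.11 m and x of cutter_middle in the frame of hook below -0.11 m)) and linear speed of each of cutter_large, cutter_middle below 0.05 m/s and distance of cutter_small from where it was at the start of the episode below 0.03 m and angle between cutter_small's own z axis and vertical below 0.2 rad); the robot touches nothing.
It fails at once if the smallest cutter is moved by more than 30 mm or tipped over (distance of cutter_small from where it was at the start of the episode above 0.03 m or angle between cutter_small's own z axis and vertical above 0.5 rad).
It also fails if it takes over 64 s, if anything falls off the work surface, if the arm or the gripper's body presses on something with over 40 N, if the wrist force passes 120 N, or if a joint passes its speed limit or range.

ROBOT

A 6-joint arm with a two-finger parallel gripper is mounted at the origin on the work surface. World frame = base frame: x ahead of the robot, y to its left, z up, the work surface at z = 0. Lengths are in m, angles in degrees, forces in N, time in s.
With the tool pointing down it reaches from about 0.3 to 0.75 m from the base axis. Payload 8.5 kg.
Tool frame: the origin (TCP) lies at the very end of the fingers, on their centre line; the grasp point (between the pads) lies 19 mm behind it; z points along the fingers, y is the line along which they close (so a half turn about z gives the same grasp; the last joint's range is limited). The gripper opens to 85 mm and grips with 20 to 120 N. Pads are 22 mm wide; open, the fingers measure 114 mm over their backs; the gripper's body (76 mm by 85 mm) begins 54 mm behind the grasp point. The pads swing forward as they close: fully open they stand 13 mm farther back than shut.
Start: joints at [-12.336, 21.807, 74.336, -0, 83.858, -12.336], TCP at [0.55, 0, 0.211] pointing down, gripper open.
Joint ranges: [-178.18, 178.18], [-50.72, 133.34], [12.68, 142.11], [-81.47, 261.47], [9.98, 163.14], [-165.26, 165.26]. Speed limits (degrees/s): [136.94, 136.94, 180, 180, 180, 180].

INTERFACE

Orientations are given as a 3x3 rotation matrix whose columns are the frame's x, y, z axes.
In Python, from bench import r gives the robot as it stands. The module is installed in compiled form; this text tells all that it offers.
- The arm moves only by the shell command python3 -m crank 'ROWS' [OPENING] [FORCE]. ROWS is JSON, a list of rows, each a list of 4 numbers: the shift along the world's x, y, z in m, then the turn about the world's z in rad. A call has 1 to 20 rows; each row shifts and turns the commanded pose from where the row before left it; what a row does not reach is not made up. A row lasts 1/12 s, in which the tool goes at most 41.7 mm and 7.16 degrees, less where a joint would pass 70% of its speed; a pose out of reach is approached as far as the arm can. A call is refused whole if a number of a shift passes 0.0417 or a number of a turn 0.125, either way. A call with a gripper value outside its range is refused whole. OPENING is the opening, from 0 (shut) to 1 (fully open), set as the call begins (- or left out, the last holds). The fingers move at their own pace and stop on an object; FORCE is the grip in N (left out, the last holds). Time passes only in rows, so rows that do not move let the fingers close. It gives the time, the measured TCP pose, the force, the opening and the grip force at its end, in the units of the state.
- r.get_obs(): the state, without advancing time (a new reading comes with each control period).
- r.snapshot(name): name is "scene" or "side" or "wrist"; returns the picture (480x640x3 uint8, red, green, blue); there is no depth.
- r.calibration(name): a dict with "intrinsics" (3x3 intrinsics, pixels), "position" and "attitude" of the camera in the world; the wrist camera has in their place "tool_from_camera" (4x4, takes a point from camera to tool coordinates, whose origin is the TCP and whose axes are the flange's). Camera axes: x right, y down, z forward; pixel columns grow to the right and rows downward; lengths in m; the calibration is good to about 2 mm. A picture is of the moment at which its call begins: read the wrist's pose just before it. calibration takes no time and is no camera call.
- r.close_job(): hands the job in; it is judged then, once.
The state is a dict: "time_s": time; "joint_positions": joint angles; "joint_vel": joint speeds; "tau": joint torques, N m; "tcp_pos": TCP position; "tcp_rot": TCP orientation; "wrist_force": force on the tool from outside, world axes, zero at the start; "wrist_torque": the same for the moment, N m; "opening": opening from 0.0 (shut) to 1.0 (fully open); "gripper_force": force on a finger pad.
Only numpy, scipy, OpenCV 4.12 (cv2) and the standard library are available. Lean on these libraries where they do the work, as an engineer would, in place of code of your own. Each camera call takes 0.05 s, during which the arm holds its last target. There are 200 camera calls.

## Working session

There is one attempt and no reset: what is moved stays moved. The work goes in short steps, Python scripts to look and compute and a shell command to move; the robot and the scene stay as the last step left them, time stands still between calls to the robot, and variables do not carry over. Pictures are saved under pics/ and viewed, at most 10 in all, crops included, and the job is handed in when it is done.

```bash
mkdir -p pics; python3 - <<'E'
from bench import r
import cv2, numpy as np
for n in("scene","side"):
    im=r.snapshot(n); cv2.imwrite(f"pics/{n}0.png",im[:,:,::-1]); c=r.calibration(n); print(n,c)
o=r.get_obs(); print(o["time_s"],o["tcp_pos"],o["tcp_rot"],o["opening"]); print(r.calibration("wrist"))
E
```

```text
scene {'intrinsics': array([[477.40145244,   0.        , 312.22526647],
       [  0.        , 477.40145244, 237.58824603],
       [  0.        ,   0.        ,   1.        ]]), 'position': array([0.76489169, 0.38560586, 0.73822003]), 'attitude': array([[-0.78544908,  0.50621263, -0.35611587],
       [ 0.61878558,  0.65453187, -0.43438743],
       [ 0.01319678, -0.56154857, -0.82733853]])}
side {'intrinsics': array([[550.45034251,   0.        , 324.55116195],
       [  0.        , 550.45034251, 227.76233205],
       [  0.        ,   0.        ,   1.        ]]), 'position': array([-0.08209388, -0.72518231,  0.73654426]), 'attitude': array([[ 0.78637581, -0.38382627,  0.48403563],
       [-0.61755539, -0.46886167,  0.63150144],
       [-0.01544109, -0.79551627, -0.60573546]])}
0.1 [5.49714290e-01 6.54584075e-05 2.10001136e-01] [[ 1.80561944e-05  9.99999245e-01 -1.22897187e-03]
 [ 9.99999957e-01 -1.76973626e-05  2.91987472e-04]
 [ 2.91965502e-04 -1.22897709e-03 -9.99999202e-01]] 0.9978719875541043
{'intrinsics': array([[428.01908218,   0.        , 318.32750407],
       [  0.        , 428.01908218, 236.42382771],
       [  0.        ,   0.        ,   1.        ]]), 'tool_from_camera': array([[-2.90193510e-04, -9.60846698e-01, -2.77080382e-01,
         7.05073526e-02],
       [ 9.99999939e-01, -3.32038824e-04,  1.04103059e-04,
        -3.51926846e-04],
       [-1.92028525e-04, -2.77080335e-01,  9.60846736e-01,
        -1.63764622e-01],
       [ 0.00000000e+00,  0.00000000e+00,  0.00000000e+00,
         1.00000000e+00]])}
```

View pics/scene0.png

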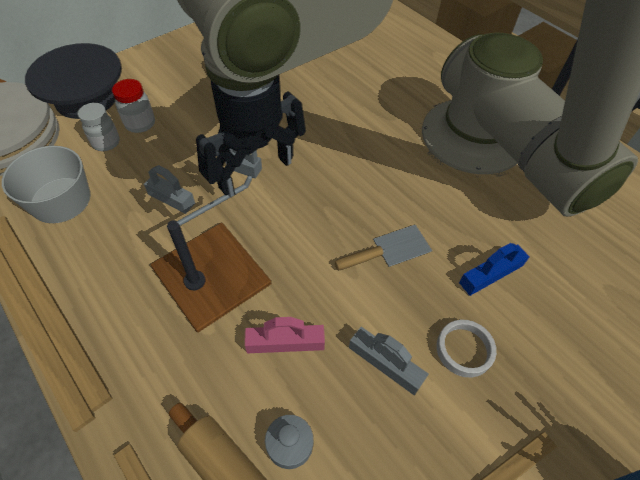

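View pics/side0.png

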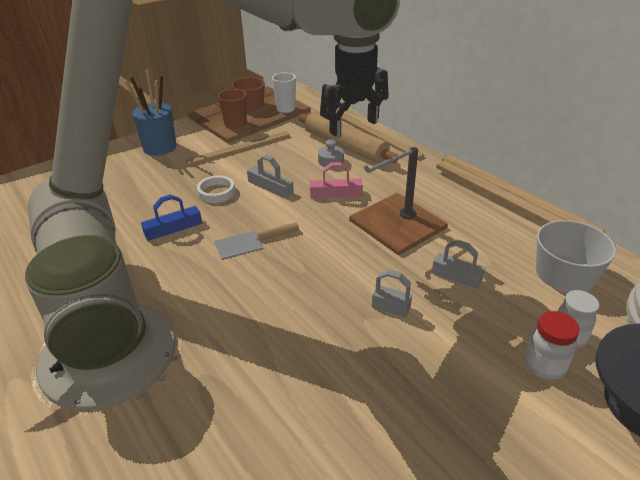

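The scene view shows the large cutter at about (388,360), the middle one at (168,187), the small one mostly hidden at (247,163), and the hook's post at (185,255) with its arm tip at (250,183). In the side view they are at (270,180), (458,263) and (391,298), with the arm running from (413,150) to (367,168).

```bash
cat > h.py <<'E'
import numpy as np, cv2
from bench import r
def ray(cal,px,T=None):
    K=cal["intrinsics"]; d=np.linalg.inv(K)@np.r_[px,1.]
    return cal["position"],cal["attitude"]@d
def plane(cal,px,z):
    p,d=ray(cal,px); return p+d*(z-p[2])/d[2]
def tri(rs):
    A=np.zeros((3,3));b=np.zeros(3)
    for p,d in rs:
        d=d/np.linalg.norm(d);M=np.eye(3)-np.outer(d,d);A+=M;b+=M@p
    return np.linalg.solve(A,b)
def wcal():
    o=r.get_obs();c=r.calibration("wrist");T=np.array(c["tool_from_camera"]);R=np.array(o["tcp_rot"])
    return dict(intrinsics=c["intrinsics"],position=o["tcp_pos"]+R@T[:3,3],attitude=R@T[:3,:3])
E
python3 - <<'E'
from h import *
S,D=r.calibration("scene"),r.calibration("side")
print("tip",tri([ray(S,(249,182)),ray(D,(367,168))]),"post",tri([ray(S,(174,224)),ray(D,(413,150))]))
for c,ps in((S,[(152,266),(222,224),(270,282),(198,328)]),(D,[(350,221),(446,223),(402,250)])):
    q=[plane(c,p,.014)[:2].round(4) for p in ps];print(q,np.mean(q[:4],0))
for n,s,d in(("L",(392,343),(268,160)),("M",(170,172),(461,246)),("S",(247,150),(392,277))):
    print(n,tri([ray(S,s),ray(D,d)]),plane(S,s,.082),plane(D,d,.082))
for n in("scene","side"):
    im=cv2.imread(f"pics/{n}0.png");c=r.calibration(n)
    hsv=cv2.cvtColor(im,cv2.COLOR_BGR2HSV);m=((hsv[...,1]<50)&(hsv[...,2]>60)&(hsv[...,2]<190)).astype(np.uint8)
    nn,l,st,ce=cv2.connectedComponentsWithStats(m)
    for i in range(1,nn):
        if 300<st[i,4]<4000:
            print(n,st[i],ce[i].round(),plane(c,ce[i],.03).round(3),cv2.minAreaRect(np.argwhere(l==i)[:,::-1].astype(np.float32)))
a=cv2.resize(cv2.imread("pics/scene0.png")[320:400,330:450],None,fx=5,fy=5)
b=cv2.resize(cv2.imread("pics/side0.png")[230:320,360:500],None,fx=4,fy=4)
d=cv2.resize(cv2.imread("pics/side0.png")[145:205,235:310],None,fx=4,fy=4)
o=np.zeros((600,800,3),np.uint8);o[:240,:360]=cv2.resize(a,(600,400))[:240,:360]*0
o=np.zeros((600,800,3),np.uint8);a=cv2.resize(a,(480,320));o[:240,:300]=d;o[240:600,:560]=b;o[:240,310:670]=cv2.resize(a,(360,240));cv2.imwrite("pics/c1.png",o)
E
```

```text
tip [ 0.54017622 -0.04782393  0.18195145] post [ 0.66684957 -0.0499495   0.17724849]
[array([ 0.7127, -0.1192]), array([ 0.5673, -0.1216]), array([0.5679, 0.0335]), array([0.709 , 0.0312])] [ 0.639225 -0.044025]
[array([0.5538, 0.0119]), array([ 0.7108, -0.1262]), array([ 0.5717, -0.1318])] [ 0.6121     -0.08203333]
L [0.50401532 0.25539833 0.07745584] [0.50520893 0.25668535 0.082     ] [0.50040193 0.24801974 0.082     ]
M [ 0.60137111 -0.24256947  0.07664236] [ 0.59810896 -0.23105194  0.082     ] [ 0.6036683  -0.24874227  0.082     ]
S [ 0.45252963 -0.21281472  0.06414194] [ 0.45610353 -0.19189884  0.082     ] [ 0.44446441 -0.22964489  0.082     ]
scene [512   8  66  32 550] [532.  23.] [-0.414 -0.168  0.03 ] ((544.5000610351562, 33.00001525878906), (63.504329681396484, 26.385601043701172), 26.56505012512207)
scene [ 470   60   96   86 3724] [521. 102.] [-0.138  0.011  0.03 ] ((513.4404907226562, 91.18144989013672), (102.17271423339844, 70.33734130859375), 52.85331344604492)
scene [ 115   92   40   41 1002] [136. 114.] [ 0.562 -0.471  0.03 ] ((135.60000610351562, 113.29998779296875)
[... 1730 characters left out ...]
69.47161865234375, 212.32028198242188), (72.83452606201172, 84.0118408203125), 81.02737426757812)
side [215 231  48  28 843] [238. 244.] [0.311 0.079 0.03 ] ((238.35299682617188, 244.4117889404297), (19.887920379638672, 44.626548767089844), 75.96376037597656)
side [ 432  240   53   49 1354] [459. 266.] [ 0.607 -0.249  0.03 ] ((460.5632629394531, 261.6307067871094), (51.90625762939453, 40.07951736450195), 19.179006576538086)
side [ 372  270   40   48 1185] [392. 295.] [ 0.453 -0.226  0.03 ] ((393.2477111816406, 291.67431640625), (40.324485778808594, 41.761226654052734), 16.699243545532227)
side [ 597  281   43  132 2821] [623. 351.] [ 0.653 -0.555  0.03 ] ((618.0, 346.5), (131.0, 42.0), 90.0)
```

View pics/c1.png

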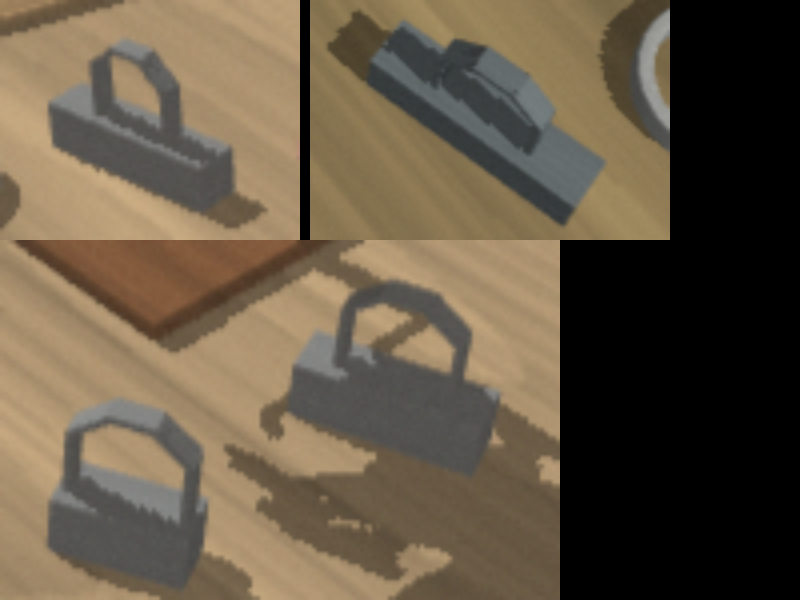

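```bash
python3 - <<'E'
from h import *
S,D=r.calibration("scene"),r.calibration("side")
def yaw(a,b): d=b-a; return np.degrees(np.arctan2(d[1],d[0]))
c=lambda p:((p[0]-310)/3+330,p[1]/3+320)
a,b=plane(S,c((372,62)),.032),plane(S,c((572,192)),.032);print("L scene",a,b,yaw(a,b))
c=lambda p:(p[0]/4+235,p[1]/4+145)
a,b=plane(D,c((50,104)),.032),plane(D,c((192,170)),.032);print("L side",yaw(a,b))
c=lambda p:(p[0]/4+360,(p[1]-240)/4+230)
a,b=plane(D,c((290,408)),.0),plane(D,c((475,475)),.0);print("M side",a,b,yaw(a,b))
a,b=plane(D,c((50,548)),.0),plane(D,c((187,588)),.0);print("S side",a,b,yaw(a,b))
E
```

```text
L scene [0.53379174 0.20431271 0.032     ] [0.50002099 0.31657739 0.032     ] 106.7420052030269
L side -77.81741044611455
M side [ 0.58296215 -0.20760364  0.        ] [ 6.16048645e-01 -2.96299002e-01  1.11022302e-16] -69.54271570340254
S side [ 4.25491450e-01 -2.04398359e-01 -1.11022302e-16] [ 0.45680677 -0.262203    0.        ] -61.55363859808991
```

```bash
python3 -m crank '[[-0.004,0.04,0.01,0],[-0.006,0.04,0.01,0],[-0.006,0.04,0.01,0],[-0.006,0.04,0.01,0],[-0.006,0.04,0,0],[-0.006,0.03,0,0],[-0.006,0.02,0,0],[-0.006,0,0,0],[0,0,0,0],[0,0,0,0],[0,0,0,0],[0,0,0,0]]' 1; python3 - <<'E'
from h import *
c=wcal();im=r.snapshot("wrist");cv2.imwrite("pics/w1.png",im[:,:,::-1]);np.savez("w1.npz",**c)
E
```

```text
time_s: 1.1
tcp_pos: [0.5045, 0.249, 0.2505]
tcp_rot: [[0.002, 1.0, -0.0], [1.0, -0.002, -0.0], [-0.0, -0.0, -1.0]]
wrist_force: [-0.1, 0.8, 0.2]
opening: 0.994
gripper_force: 0.0
```

View pics/w1.png

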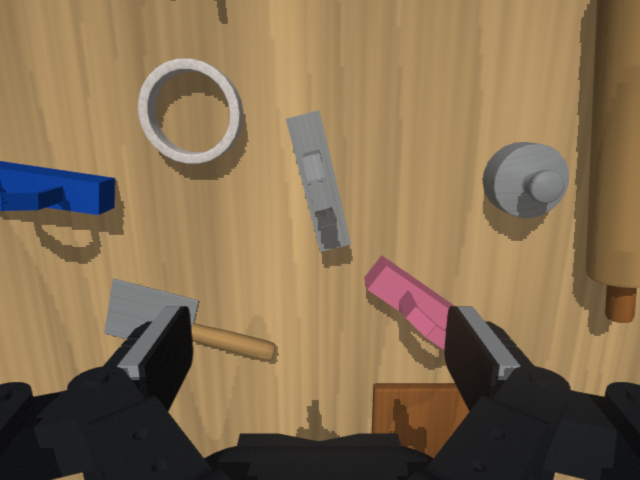

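The wrist view shows the large cutter from (305,113) to (335,248), with its long axis near the world's y. Next I measure it on its top plane.

```bash
cat >> h.py <<'E'
def rect(im,c,seed,z=.032):
    hsv=cv2.cvtColor(im,cv2.COLOR_BGR2HSV);m=(hsv[...,1]<50).astype(np.uint8)
    m=cv2.morphologyEx(m,cv2.MORPH_OPEN,np.ones((3,3)))
    n,l,st,ce=cv2.connectedComponentsWithStats(m)
    i=l[seed[1],seed[0]];pts=np.argwhere(l==i)[:,::-1]
    q=np.array([plane(c,p,z)[:2] for p in pts],np.float32)
    print(st[i],(q).min(0),q.max(0));b=cv2.boxPoints(cv2.minAreaRect(q*1000));return b
E
python3 - <<'E'
from h import *
c=np.load("w1.npz");im=cv2.imread("pics/w1.png")
b=rect(im,c,(315,165));print(b,b.mean(0));e=[b[1]-b[0],b[2]-b[1]];print([(np.linalg.norm(x),np.degrees(np.arctan2(x[1],x[0]))) for x in e])
print(c["position"])
E
```

```text
[ 287  111   63  140 4540] [0.47719076 0.19592346] [0.5327027 0.3210695]
[[475.88992 314.90454]
 [505.2133  194.68402]
 [534.19116 201.75208]
 [504.86777 321.9726 ]] [505.04056 258.3283 ]
[(np.float32(123.74503), np.float32(-76.29246)), (np.float32(29.827414), np.float32(13.707483))]
[0.50422926 0.31948449 0.41423393]
```

```bash
python3 -m crank '[[0.0005,0.0093,0,-0.12],[0,0,-0.01,-0.12],[0,0,-0.01,-0.12],[0,0,-0.01,-0.12],[0,0,-0.01,-0.12],[0,0,-0.01,-0.12],[0,0,-0.01,-0.12],[0,0,-0.01,-0.12],[0,0,-0.01,-0.12],[0,0,-0.01,-0.12],[0,0,-0.01,-0.12],[0,0,-0.01,-0.013],[0,0,0,0],[0,0,0,0],[0,0,0,0]]' 1; python3 - <<'E'
from h import *
c=wcal();im=r.snapshot("wrist");cv2.imwrite("pics/w2.png",im[:,:,::-1]);np.savez("w2.npz",**c);print(r.get_obs()["joint_positions"])
E
```

```text
time_s: 2.4
tcp_pos: [0.5049, 0.2592, 0.1411]
tcp_rot: [[0.971, 0.238, 0.001], [0.238, -0.971, 0.0], [0.001, -0.0, -1.0]]
wrist_force: [1.0, -0.2, 0.8]
opening: 0.999
gripper_force: 0.0
[ 1.52335537e+01  2.68382172e+01  7.80803892e+01 -1.18987649e-03
  7.50055009e+01  9.15118737e+01]
```

View pics/w2.png

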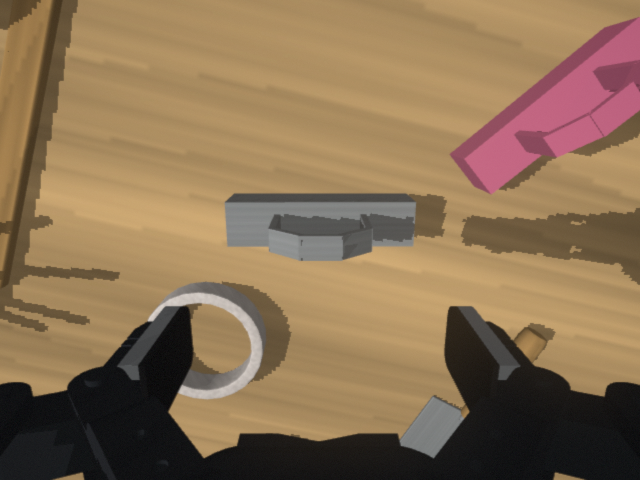

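The wrist view shows the large cutter level, with its handle centred at column 320 and its top strip at rows 235 to 260.

```bash
python3 - <<'E'
from h import *
c=np.load("w2.npz");print(plane(c,(321,247),.084),[plane(c,p,.032) for p in((227,202),(415,202),(227,246),(414,245))])
E
python3 -m crank '[[0,0,-0.02,0],[0,0,-0.02,0],[0,0,-0.02,0],[0,0,-0.02,0],[0,0,-0.015,0],[0,0,-0.01,0],[0,0,-0.003,0],[0,0,0,0],[0,0,0,0]]'
python3 -m crank '[[0,0,0,0],[0,0,0,0],[0,0,0,0],[0,0,0,0],[0,0,0,0],[0,0,0,0],[0,0,0,0],[0,0,0,0],[0,0,0,0],[0,0,0,0]]' 0 60
```

```text
[0.50562553 0.25819241 0.084     ] [array([0.50506768, 0.32048149, 0.032     ]), array([0.53399276, 0.20207858, 0.032     ]), array([0.4756349, 0.3151003, 0.032    ]), array([0.50592643, 0.19403592, 0.032     ])]
time_s: 3.2
tcp_pos: [0.5051, 0.2594, 0.0334]
tcp_rot: [[0.972, 0.236, 0.001], [0.236, -0.972, 0.0], [0.002, -0.0, -1.0]]
wrist_force: [0.6, 0.2, 0.8]
opening: 1.002
gripper_force: 0.0
time_s: 4.03
tcp_pos: [0.505, 0.2594, 0.034]
tcp_rot: [[0.972, 0.236, 0.002], [0.236, -0.972, 0.0], [0.002, 0.0, -1.0]]
wrist_force: [-2.5, -1.2, 10.1]
opening: 0.681
gripper_force: 64.0
```

```bash
python3 -m crank '[[0,0,0.01,0],[0,0,0.02,0],[0,0,0.025,0],[0,0,0.03,0],[0,0,0.03,0],[-0.002,-0.01,0.02,-0.04],[-0.004,-0.02,0.01,-0.04],[-0.004,-0.025,0.005,-0.04],[-0.005,-0.025,0,-0.04],[-0.005,-0.025,0,-0.04],[-0.005,-0.025,0,-0.038],[-0.005,-0.025,0,0],[-0.003,-0.025,0,0],[-0.002,-0.025,0,0],[0,-0.025,0,0],[0,-0.025,0,0],[0,-0.025,0,0],[0,-0.017,0,0],[0,-0.01,0,0],[0,0,0,0]]'
python3 -m crank '[[0,0,0,0],[0,0,0,0],[0,0,0,0]]'
python3 - <<'E'
from h import *
for n in("wrist","side"):
    c=wcal() if n=="wrist" else r.calibration(n);im=r.snapshot(n);cv2.imwrite(f"pics/{n}3.png",im[:,:,::-1]);np.savez(f"{n}3.npz",**c)
a=cv2.imread("pics/wrist3.png");b=cv2.imread("pics/side3.png")
cv2.imwrite("pics/c3.png",np.hstack([cv2.resize(a,(400,300)),b[50:350,240:640]]))
E
```

```text
time_s: 5.7
tcp_pos: [0.4694, -0.0491, 0.1828]
tcp_rot: [[1.0, -0.002, 0.0], [-0.002, -1.0, -0.0], [0.0, 0.0, -1.0]]
wrist_force: [1.0, 0.4, -3.1]
opening: 0.678
gripper_force: 65.8
time_s: 5.95
tcp_pos: [0.4694, -0.0467, 0.1826]
tcp_rot: [[1.0, 0.001, -0.0], [0.001, -1.0, 0.0], [-0.0, -0.0, -1.0]]
wrist_force: [0.3, 0.7, -3.0]
opening: 0.673
gripper_force: 65.8
```

View pics/c3.png

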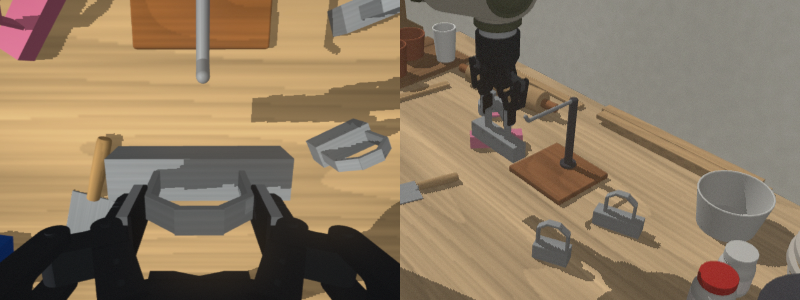

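The wrist view (left) shows the large cutter held level and centred, and the hook arm running straight up the picture at column 203 with its tip at row 80. The side view (right) shows the cutter in front of the arm's tip.

```bash
python3 - <<'E'
from h import *
c=np.load("wrist3.npz");im=cv2.imread("pics/wrist3.png")
hsv=cv2.cvtColor(im,cv2.COLOR_BGR2HSV);m=(hsv[...,1]<50)
for v in(5,40,80,110,120,126,130,135):
    u=np.where(m[v,290:360])[0]+290
    if len(u):print(v,u[[0,-1]],[plane(c,(x,v),.178).round(4) for x in u[[0,-1]]])
# body front long edges of the held cutter: left/right extremes of the row band
for v in(255,265,275,300):
    u=np.where(m[v,100:540])[0]+100;print(v,u[[0,-1]])
# foot near edge corners
f=[plane(c,p,.014).round(4) for p in((212,76),(433,75))];print(f)
E
```

```text
5 [314 334] [array([ 0.5761, -0.0449,  0.178 ]), array([ 0.5761, -0.052 ,  0.178 ])]
40 [314 334] [array([ 0.5647, -0.0449,  0.178 ]), array([ 0.5647, -0.0521,  0.178 ])]
80 [314 333] [array([ 0.5511, -0.0448,  0.178 ]), array([ 0.5511, -0.0519,  0.178 ])]
110 [314 334] [array([ 0.5404, -0.0448,  0.178 ]), array([ 0.5405, -0.0523,  0.178 ])]
120 [314 334] [array([ 0.5368, -0.0448,  0.178 ]), array([ 0.5368, -0.0524,  0.178 ])]
126 [315 333] [array([ 0.5346, -0.0452,  0.178 ]), array([ 0.5346, -0.052 ,  0.178 ])]
130 [317 330] [array([ 0.5331, -0.0459,  0.178 ]), array([ 0.5331, -0.0509,  0.178 ])]
255 [167 539]
265 [168 539]
275 [168 467]
300 [171 465]
[array([0.5653, 0.0311, 0.014 ]), array([ 0.5661, -0.13  ,  0.014 ])]
```

```bash
python3 -m crank '[[0,-0.0018,-0.0115,0],[0,0,-0.0115,0],[0,0,0,0],[0.01,0,0,0],[0.015,0,0,0],[0.015,0,0,0],[0.015,0,0,0],[0.015,0,0,0],[0.015,0,0,0],[0.015,0,0,0],[0.015,0,0,0],[0.015,0,0,0],[0.015,0,0,0],[0.01,0,0,0],[0.0066,0,0,0],[0,0,0,0],[0,0,0,0]]'
python3 - <<'E'
from h import *
im=r.snapshot("side")[:,:,::-1];a=im[80:280,300:540];b=r.snapshot("scene")[:,:,::-1][100:340,80:320];cv2.imwrite("pics/c4.png",np.hstack([cv2.resize(a,(480,400)),cv2.copyMakeBorder(b,0,160,0,0,0)]))
E
```

```text
time_s: 7.47
tcp_pos: [0.6308, -0.0492, 0.1595]
tcp_rot: [[1.0, 0.0, -0.001], [0.0, -1.0, 0.0], [-0.001, -0.0, -1.0]]
wrist_force: [-0.2, 1.1, -3.0]
opening: 0.683
gripper_force: 65.8
```

View pics/c4.png

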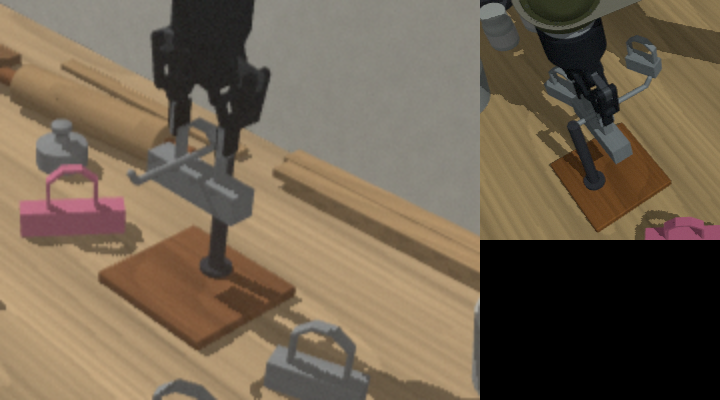

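The arm passes through the handle's opening: in the left view its tip is at (135,178) and the cutter sits close to the post. Next I lower it.

```bash
python3 -m crank '[[0,0,-0.006,0],[0,0,-0.006,0],[0,0,-0.005,0],[0,0,-0.003,0],[0,0,-0.002,0],[0,0,0,0],[0,0,0,0]]'
python3 -m crank '[[0,0,-0.002,0],[0,0,0,0],[0,0,0,0]]'
```

```text
time_s: 8.15
tcp_pos: [0.6311, -0.0495, 0.1375]
tcp_rot: [[1.0, -0.0, -0.0], [-0.0, -1.0, 0.0], [-0.0, -0.0, -1.0]]
wrist_force: [0.4, 0.1, -3.1]
opening: 0.678
gripper_force: 65.8
time_s: 8.4
tcp_pos: [0.6311, -0.0495, 0.1355]
tcp_rot: [[1.0, -0.0, -0.0], [-0.0, -1.0, 0.0], [-0.0, -0.0, -1.0]]
wrist_force: [-0.1, 0.5, -3.2]
opening: 0.675
gripper_force: 65.8
```

```bash
python3 -m crank '[[0,0,-0.001,0],[0,0,0,0],[0,0,0,0]]'
python3 -m crank '[[0,0,-0.001,0],[0,0,0,0],[0,0,0,0]]'
```

```text
time_s: 8.65
tcp_pos: [0.6311, -0.0495, 0.1345]
tcp_rot: [[1.0, -0.0, -0.0], [-0.0, -1.0, 0.0], [-0.0, -0.0, -1.0]]
wrist_force: [-0.2, 0.0, -3.6]
opening: 0.676
gripper_force: 65.8
time_s: 8.9
tcp_pos: [0.6312, -0.0495, 0.134]
tcp_rot: [[1.0, -0.0, 0.001], [-0.0, -1.0, -0.0], [0.001, 0.0, -1.0]]
wrist_force: [-0.9, 0.6, 1.9]
opening: 0.678
gripper_force: 66.2
```

```bash
python3 -m crank '[[0,0,0,0],[0,0,0,0],[0,0,0,0],[0,0,0,0],[0,0,0,0],[0,0,0,0],[0,0,0,0],[0,0,0,0]]' 1
python3 -m crank '[[0,0,0.01,0],[0,0,0.02,0],[0,0,0.03,0],[0,0,0.03,0],[0,0,0.03,0],[-0.01,0,0.01,0],[-0.02,0,0,0],[-0.03,0,0,0],[-0.03,0,0,0],[-0.03,0,0,0],[-0.03,0,0,0],[0,0,0,0],[0,0,0,0]]'
python3 - <<'E'
from h import *
im=r.snapshot("side")[:,:,::-1];a=im[80:280,300:540];c=wcal();b=r.snapshot("wrist")[:,:,::-1];cv2.imwrite("pics/w5.png",b);np.savez("w5.npz",**c);cv2.imwrite("pics/c5.png",np.hstack([cv2.resize(a,(400,333)),cv2.copyMakeBorder(cv2.resize(b,(400,300)),0,33,0,0,0)]))
E
```

```text
time_s: 9.57
tcp_pos: [0.6311, -0.0495, 0.1335]
tcp_rot: [[1.0, -0.0, 0.0], [-0.0, -1.0, -0.0], [0.0, 0.0, -1.0]]
wrist_force: [0.4, -0.4, 0.1]
opening: 1.001
gripper_force: 0.0
time_s: 10.65
tcp_pos: [0.4799, -0.0493, 0.2643]
tcp_rot: [[1.0, -0.001, 0.001], [-0.001, -1.0, -0.0], [0.001, 0.0, -1.0]]
wrist_force: [-0.3, -0.6, 0.2]
opening: 1.001
gripper_force: 0.0
```

View pics/c5.png

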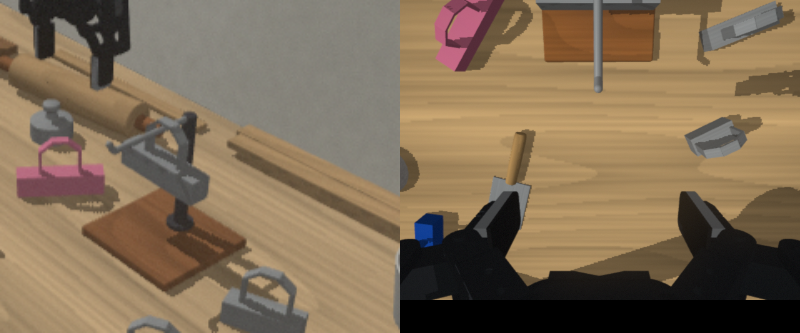

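The large cutter hangs on the arm near the post, at (165,165) in the left view. The right (wrist) view shows the middle cutter at (740,27) and the small one at (715,137). Next I go over the middle one.

```bash
python3 -m crank '[[0.006,-0.01,0,0.04],[0.013,-0.02,0,0.05],[0.013,-0.02,0,0.05],[0.013,-0.02,0,0.05],[0.013,-0.02,0,0.05],[0.013,-0.02,-0.01,0.05],[0.013,-0.02,-0.01,0.05],[0.013,-0.02,-0.01,0.03],[0.013,-0.02,-0.01,0],[0.013,-0.015,-0.01,0],[0,-0.009,0,0],[0,0,0,0],[0,0,0,0],[0,0,0,0]]'
python3 - <<'E'
from h import *
c=wcal();b=r.snapshot("wrist")[:,:,::-1].copy();cv2.imwrite("pics/w6.png",b);np.savez("w6.npz",**c)
p=c["attitude"].T@(np.array([.603,-.243,.03])-c["position"]);p=c["intrinsics"]@p;p=(p/p[2])[:2];print(p)
b=rect(b,c,tuple(int(x) for x in p));print(b,b.mean(0));e=[b[1]-b[0],b[2]-b[1]];print([(np.linalg.norm(x),np.degrees(np.arctan2(x[1],x[0]))) for x in e])
E
```

```text
time_s: 11.92
tcp_pos: [0.6041, -0.2428, 0.2145]
tcp_rot: [[0.932, 0.362, 0.001], [0.362, -0.932, -0.0], [0.001, 0.001, -1.0]]
wrist_force: [0.9, 0.3, 0.6]
opening: 0.997
gripper_force: 0.0
[318.27051724 202.7204362 ]
[ 267  174  116   47 4983] [ 0.57944036 -0.29368812] [ 0.64225334 -0.19703846]
[[ 574.472   -208.79544]
 [ 608.4456  -296.4005 ]
 [ 644.1032  -282.5724 ]
 [ 610.1296  -194.96732]] [ 609.2876 -245.6839]
[(np.float32(93.962), np.float32(-68.80348)), (np.float32(38.24501), np.float32(21.196445))]
```

View pics/w6.png

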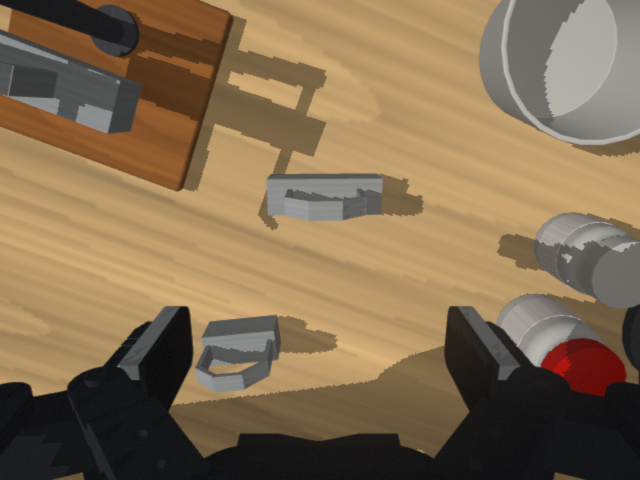

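The wrist view shows the middle cutter at columns 267 to 382, rows 174 to 220, already in line with the fingers. The small one stands at (240,350).

```bash
python3 - <<'E'
from h import *
c=np.load("w6.npz");q=np.array([plane(c,p,.032) for p in((267,180),(382,180),(267,215),(382,214))]);print(q.mean(0),np.linalg.norm(q[0]-q[2]),plane(c,(324.5,180),.032))
print(plane(c,(315,211),.084),plane(c,(325,200),.084))
g=cv2.cvtColor(cv2.imread("pics/w6.png"),cv2.COLOR_BGR2GRAY);print(g[168:224,275],g[168:224,376],g[195:226,314])
E
```

```text
[ 0.60933108 -0.24602152  0.032     ] 0.029126409786407362 [ 0.62268443 -0.24078129  0.032     ]
[ 0.60688862 -0.23897388  0.084     ] [ 0.61674414 -0.24265807  0.084     ]
[102 101 101 102 102  98  80  83  85  85  93 125 140 142 143 140 138 138
 140 143 144 145 142 140 141 143 142 146 145 142 141 141 144 144 144 144
 142 140 141 142 143 142 140 140 140 139 142 155 163 164 160 160 151 113
 117 107] [163 163 164 163 159 129  93  87  86  85 106 138 143 144 140 137 135 137
 140 141 142 140 139 131  98  93  93  93  90  89  90  92  92  90  90  92
  92  90  91  92  91  91  91  91  91  97 119 157 161 159 156 156 159 158
 158 158] [ 93  92  92  90  92  93 119 140 140 140 141 142 144 146 144 142 141 139
 142 143 142 141 140 141 139 143 157 157 156 156 157]
```

```bash
python3 -m crank '[[0.0054,-0.0032,-0.01,0],[0,0,-0.02,0],[0,0,-0.02,0],[0,0,-0.02,0],[0,0,-0.02,0],[0,0,-0.02,0],[0,0,-0.02,0],[0,0,-0.02,0],[0,0,-0.015,0],[0,0,-0.01,0],[0,0,-0.0065,0],[0,0,0,0],[0,0,0,0]]'
python3 -m crank '[[0,0,0,0],[0,0,0,0],[0,0,0,0],[0,0,0,0],[0,0,0,0],[0,0,0,0],[0,0,0,0],[0,0,0,0],[0,0,0,0],[0,0,0,0]]' 0 60
```

```text
time_s: 13.05
tcp_pos: [0.6098, -0.2468, 0.0325]
tcp_rot: [[0.932, 0.362, 0.001], [0.362, -0.932, -0.0], [0.001, 0.001, -1.0]]
wrist_force: [-0.5, -0.4, 0.5]
opening: 0.998
gripper_force: 0.0
time_s: 13.88
tcp_pos: [0.61, -0.247, 0.0336]
tcp_rot: [[0.932, 0.361, 0.002], [0.361, -0.932, -0.001], [0.002, 0.002, -1.0]]
wrist_force: [-1.2, 1.1, 6.1]
opening: 0.679
gripper_force: 64.6
```

```bash
python3 -m crank '[[0,0,0.01,0],[0,0,0.02,0],[0,0,0.025,0],[0,0,0.03,0],[0,0,0.03,0],[0,0,0.03,0],[-0.01,0,0.02,-0.03],[-0.015,0,0.01,-0.05],[-0.02,0,0,-0.05],[-0.02,0,0,-0.05],[-0.02,0,0,-0.05],[-0.02,0.005,0,-0.05],[-0.02,0.01,0,-0.05],[-0.01,0.02,0,-0.04],[-0.005,0.02,0,0],[0,0.025,0,0],[0,0.025,0,0],[0,0.025,0,0],[0,0.025,0,0],[0,0.02,0,0]]'
python3 -m crank '[[0,0.015,-0.01,0],[0,0.008,-0.01,0],[0,0,-0.005,0],[0,0,0,0],[0,0,0,0],[0,0,0,0]]'
```

```text
time_s: 15.55
tcp_pos: [0.469, -0.07, 0.2077]
tcp_rot: [[1.0, 0.0, 0.0], [0.0, -1.0, 0.0], [0.0, -0.0, -1.0]]
wrist_force: [-0.3, 1.0, -1.3]
opening: 0.677
gripper_force: 65.0
time_s: 16.05
tcp_pos: [0.4698, -0.0495, 0.1826]
tcp_rot: [[1.0, -0.001, 0.001], [-0.001, -1.0, -0.0], [0.001, 0.0, -1.0]]
wrist_force: [-0.4, -0.4, -2.2]
opening: 0.673
gripper_force: 65.0
```

```bash
python3 -m crank '[[0,0.001,-0.0115,0],[0,0,-0.0115,0],[0,0,0,0],[0.01,0,0,0],[0.015,0,0,0],[0.015,0,0,0],[0.015,0,0,0],[0.015,0,0,0],[0.015,0,0,0],[0.015,0,0,0],[0.01,0,0,0],[0,0,0,0],[0,0,0,0]]'
python3 -m crank '[[0,0,-0.006,0],[0,0,-0.006,0],[0,0,-0.005,0],[0,0,-0.003,0],[0,0,-0.002,0],[0,0,-0.001,0],[0,0,0,0],[0,0,0,0]]'
python3 -m crank '[[0,0,-0.0015,0],[0,0,0,0],[0,0,0,0]]'
```

```text
time_s: 17.13
tcp_pos: [0.5795, -0.0481, 0.1593]
tcp_rot: [[1.0, -0.0, 0.0], [-0.0, -1.0, -0.0], [0.0, 0.0, -1.0]]
wrist_force: [-0.5, -0.7, -2.0]
opening: 0.677
gripper_force: 65.0
time_s: 17.8
tcp_pos: [0.5796, -0.0477, 0.1362]
tcp_rot: [[1.0, -0.0, 0.0], [-0.0, -1.0, -0.0], [0.0, 0.0, -1.0]]
wrist_force: [0.7, 0.1, -1.9]
opening: 0.677
gripper_force: 65.1
time_s: 18.05
tcp_pos: [0.5795, -0.0477, 0.1345]
tcp_rot: [[1.0, -0.0, -0.0], [-0.0, -1.0, -0.0], [-0.0, 0.0, -1.0]]
wrist_force: [0.5, 0.3, -2.3]
opening: 0.678
gripper_force: 65.1
```

```bash
python3 -m crank '[[0,0,-0.001,0],[0,0,0,0],[0,0,0,0]]'
python3 -m crank '[[0,0,-0.0005,0],[0,0,0,0],[0,0,0,0]]'
```

```text
time_s: 18.3
tcp_pos: [0.5796, -0.0477, 0.1336]
tcp_rot: [[1.0, -0.0, 0.0], [-0.0, -1.0, -0.0], [0.0, 0.0, -1.0]]
wrist_force: [-0.2, -0.1, -1.8]
opening: 0.677
gripper_force: 65.2
time_s: 18.55
tcp_pos: [0.5797, -0.0478, 0.1335]
tcp_rot: [[1.0, -0.0, 0.001], [-0.0, -1.0, -0.0], [0.001, 0.0, -1.0]]
wrist_force: [-0.1, 0.8, 4.1]
opening: 0.675
gripper_force: 65.6
```

Contact: the wrist force's z turned to +4.1 N. I release, go straight up and back away.

```bash
python3 -m crank '[[0,0,0,0],[0,0,0,0],[0,0,0,0],[0,0,0,0],[0,0,0,0],[0,0,0,0],[0,0,0,0],[0,0,0,0]]' 1
python3 -m crank '[[0,0,0.01,0],[0,0,0.02,0],[0,0,0.03,0],[0,0,0.03,0],[0,0,0.03,0],[0,0,0.03,0],[-0.02,0,0.01,0],[-0.03,0,0,0],[-0.03,0,0,0],[-0.02,0,0,0],[0,0,0,0],[0,0,0,0],[0,0,0,0],[0,0,0,0],[0,0,0,0],[0,0,0,0]]'
python3 - <<'E'
from h import *
a=r.snapshot("side")[:,:,::-1];b=r.snapshot("wrist")[:,:,::-1];e=r.snapshot("scene")[:,:,::-1]
o=np.zeros((600,800,3),np.uint8);o[:300,:400]=cv2.resize(a[80:320,280:600],(400,300));o[:300,400:]=cv2.resize(b,(400,300));o[300:,:400]=cv2.resize(e[100:340,80:400],(400,300));cv2.imwrite("pics/c7.png",o)
E
```

```text
time_s: 19.22
tcp_pos: [0.5795, -0.0477, 0.133]
tcp_rot: [[1.0, -0.0, -0.0], [-0.0, -1.0, -0.0], [-0.0, 0.0, -1.0]]
wrist_force: [0.3, -0.5, 0.3]
opening: 1.001
gripper_force: 0.0
time_s: 20.55
tcp_pos: [0.4799, -0.0477, 0.2927]
tcp_rot: [[1.0, 0.0, -0.001], [0.0, -1.0, 0.0], [-0.001, -0.0, -1.0]]
wrist_force: [-0.4, -0.3, -0.4]
opening: 0.997
gripper_force: 0.0
```

View pics/c7.png

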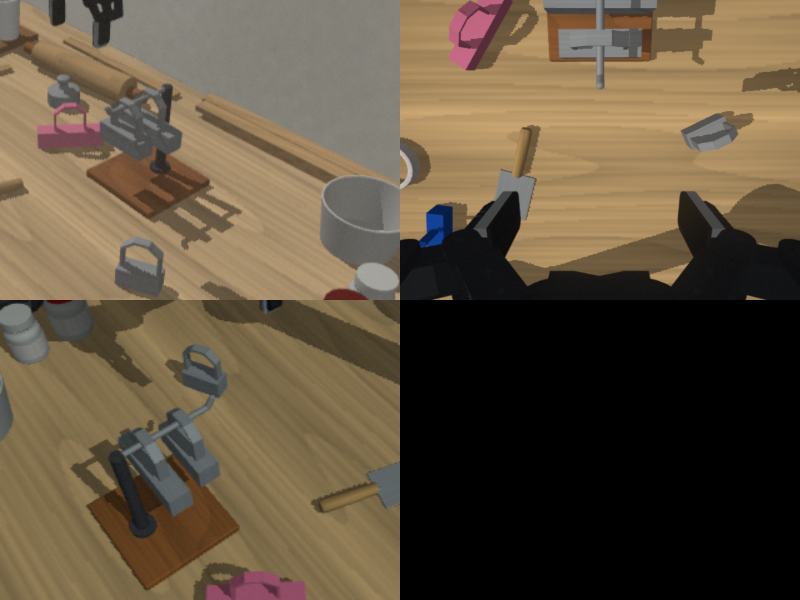

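Both cutters hang level on the arm, with the large one at the post and the middle one in front, and the small one stands untouched. I let them settle for a second, then hand in.

```bash
python3 -m crank '[[0,0,0,0],[0,0,0,0],[0,0,0,0],[0,0,0,0],[0,0,0,0],[0,0,0,0],[0,0,0,0],[0,0,0,0],[0,0,0,0],[0,0,0,0],[0,0,0,0],[0,0,0,0]]'; python3 -c "from bench import r; print(r.close_job())"
```

```text
time_s: 21.7
tcp_pos: [0.4795, -0.0477, 0.293]
tcp_rot: [[1.0, -0.0, -0.0], [-0.0, -1.0, 0.0], [-0.0, -0.0, -1.0]]
wrist_force: [-0.1, -0.3, 0.7]
opening: 0.998
gripper_force: 0.0
the job is handed in; nothing more can be done
None
```

The large cutter hangs at the back near the post with the middle one in front of it, both released; the small one was left where it stood, and the job was handed in at about 22 s (no verdict was returned).

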